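# Load a solar panel carrier into the contact tester and hold it down

### The arm

A 7-joint arm with a two-finger parallel gripper is mounted at the origin on the work surface. World frame = base frame: x ahead of the robot, y to its left, z up, the work surface at z = 0. Lengths are in m, angles in degrees, forces in N, time in s.
With the tool pointing down it reaches from about 0.4 to 0.925 m from the base axis. Payload 5.6 kg.
Tool frame: the origin (TCP) lies on the centre line of the jaws, within the pads' length; the fingertips stand 17 mm ahead of it and the grasp point (between the pads) lies 2 mm behind it (nose_length is the z of the fingertips in the tool frame, in m); z points along the fingers, y is the line along which they close (so a half turn about z gives the same grasp; the last joint's range is limited). The gripper opens to 85 mm and grips with 20 to 120 N. Pads are 22 mm wide; open, the fingers measure 114 mm over their backs; the gripper's body (76 mm by 85 mm) begins 54 mm behind the grasp point. The pads swing forward as they close: fully open they stand 13 mm farther back than shut.
Start: joints at [67.323, 26.786, -0.665, 91.828, 0.344, 61.387, -3.226], TCP at [0.225, -0.61, 0.248] pointing down, gripper open.
Joint ranges: [-144.91, 144.91], [-17.63, 115.5], [-89.93, 88.59], [15.96, 139.68], [-74.01, 254.01], [8.47, 105.57], [-167.45, 167.45]. Speed limits (degrees/s): [147.25, 147.25, 180, 180, 180, 180, 180].

### API

Orientations are given as a 3x3 rotation matrix whose columns are the frame's x, y, z axes.
In Python, from station import * gives the robot as it stands.
- The arm moves only by the tool move_arm, never from a script. Its argument "plan" is a list of rows, each a list of 3 entries, a list of its own where there are three numbers: the shift along the tool's x, y, z in m, then the turn about the tool's z in degrees, then the finger opening in m, from 0 to 0.0854. A call has 1 to 5 rows; each row is the pose to reach, as a shift and turn from the pose commanded when the call began, along the tool's axes at that moment; what a row does not reach only later rows make up. A row lasts 1/10 s, in which the tool goes at most 50 mm and 8.59 degrees, less where a joint would pass 70% of its speed; a pose out of reach is approached as far as the arm can. A call with a gripper value outside its range is refused whole. The fingers move at their own pace and stop on an object; "grip_force" is the grip in N (left out, the last holds). Time passes only in rows, so rows that repeat a pose let the fingers close. It gives the time, the measured TCP pose, the force, the opening and the grip force at its end, in the units of the state.
- read_state(): the state, without advancing time (a new reading comes with each control period).
- get_image(name): name is "scene" or "top"; returns (picture, depth): 420x560x3 uint8, red, green, blue; 420x560 float32, m along the optical axis (not along the pixel's ray), 0 where there is no reading.
- get_calibration(name): a dict with "fovy" (degrees; the focal length in pixels is half the picture's height over the tangent of half this angle, whatever the lens; pixels are square), "cx", "cy" (the principal point, pixels), "k1" (the pictures are not rectified: a ray, as slopes to the right and down, at radius r is drawn at 1 + k1 r^2 times it, then the intrinsics apply), "rvec" (rotation vector, rad) and "tvec" (3), from world to camera coordinates, as OpenCV has them. Camera axes: x right, y down, z forward; pixel columns grow to the right and rows downward; lengths in m; the calibration is good to about 2 mm. A picture is of the moment at which its call begins. get_calibration takes no time and is no camera call.
- sign_off(): hands the job in; it is judged then, once.
The state is a dict: "t": time; "q": joint angles; "joint_vel": joint speeds; "joint_torque": joint torques, N m; "eef_pos": TCP position; "tcp_rot": TCP orientation; "force": force on the tool from outside, world axes, zero at the start; "wrist_torque": the same for the moment, N m; "grip_width": opening from 0.0 (shut) to 1.0 (fully open); "grasp_force": force on a finger pad.
Only numpy, scipy, OpenCV 4.12 (cv2) and the standard library are available. Lean on these libraries where they do the work, as an engineer would, in place of code of your own. Each camera call takes 0.05 s, during which the arm holds its last target. There are 200 camera calls.

### The job

Take the blue-handled carrier that holds the solar panel and slide it level into the tester, nose first along the channel between the guide rails and under the white hood, until it drops onto the locating pin hidden beneath it. Then press it fully down onto the sprung contact bed and finish while still holding it pressed down there, without letting go; leave everything else on the bench where it is.

Things in the scene. Friction and masses are not known exactly. Their poses are not given: they have to be found in the camera images.
- carrier: Loaded carrier: aluminium plate 150 (x) x 100 (y) x 14 mm, dark solar panel on its front part (top 17 mm, brass studs to 21 mm), blue handle across its rear; 0.25-0.46 kg. Origin: centre of its underside = mouth of the locating bore, 15 mm dia, 14 mm deep, open below only. x points from handle to nose (enters first), z up. Starts flat on the table, left or right of the tester at random.
- carrier_handle (a point): Centre of the blue handle bar of the loaded carrier, at (-45, 0, 47) mm in the carrier's frame. The bar is 14 mm thick (along the carrier's x), 64 mm long (along y) and 34 mm high (30 to 64 mm above the carrier's underside); two thin posts join it to the plate.
- tester: The tester, fixed to the table, placed and turned differently each run; all heights here are above the table. Origin on the table directly below the locating pin; x is the direction of insertion (away from the robot), z up. Channel in order of x: sill (-190 to -78 mm), lead-ins and guide rails, pin (0), hood (30 to 94 mm), end stop (from 83 mm; the seated carrier's nose is at 75 mm).
- sill (a point): Middle of the tester's steel entrance sill, on its top, at (-134, 0, 30) mm in the tester's frame; the sill is 112 mm long and ends at x = -78 mm. The carrier rides in on sill and pin, its underside at 30 mm. Only with its origin over the pin is its tail past the sill and can it drop 8 mm onto the bed.
- rail_entry (a point): Middle between the near ends of the parallel guide rails, dark steel, at their top, (-60, 0, 40) mm in the tester's frame. The rails stand 104 mm apart from x = -60 to 82 mm; ahead of them lead-ins flare out towards the robot to about 119 mm apart at x = -98 mm. Rails and lead-ins are 40 mm high.
- pin_top (a point): Centre of the flat top of the brass locating pin, at (0, 0, 30) mm in the tester's frame: level with the sill, 8 mm above the contact bed. 10 mm in diameter, edge chamfered 1.5 mm; hidden under the carrier once that is in.
- hood_front (a point): Middle of the lower front edge of the white hood, at (30, 0, 56) mm in the tester's frame. The hood bridges the channel from x = 30 to 94 mm, underside 56 mm, top 88 mm high, 158 mm wide. The seated carrier's handle stays 68 mm in front of it.
- contact_bed (a joint): How far the black sprung contact bed (top at 22 mm when up) is pressed down, in m: 0 up, 0.005 fully down at its stop. It bears about 7 N before it moves and 13 N fully down (the carrier's weight alone does not move it: 8 to 11 N more are needed), and rises when released.
- empty_carrier: A second carrier of the same size and handle but without a solar panel (bare plate with the bore visible); leave it. Origin and axes as for the loaded one.
- spare_panel_a: Spare solar panel lying on the bench, 80 x 90 x 3 mm, origin under its centre; leave it.
- spare_panel_b: Another spare solar panel, the same; leave it.
- multimeter: Yellow handheld multimeter, 180 x 88 x 42 mm, origin under its centre; leave it.
- screw_tray: Blue open screw tray, 120 x 90 x 25 mm, origin under its centre; leave it.
- screwdriver: Screwdriver 170 mm long lying on the bench, its length along x; leave it.
- standoff_jar: White jar, 56 mm in diameter, 70 mm high, origin under its centre; leave it.
There are look-alikes about, which are no part of the job. Leave any green or orange look-alike of the carrier alone.

How it is judged (in metres and radians):
On the way, in this order (a step that is already met when the one before it is completed fails the run):
1. The carrier is between the rails, level at riding height, its nose under the hood, not yet over the pin (x of carrier in the frame of tester between -0.04 and -0.006 m and y of carrier in the frame of tester between -0.006 and 0.006 m and z of carrier in the frame of tester between 0.027 and 0.037 m and angle between carrier's own z axis and vertical below 0.08 rad), for 0.05 s.
2. The carrier has dropped onto the pin (z of carrier in the frame of tester below 0.0255 m and horizontal distance between carrier and pin_top below 0.0045 m and angle between carrier's own z axis and vertical below 0.06 rad and angle between the x axis of carrier and the x axis of tester, either way round below 0.07 rad).
At the end, for the whole second after the job is handed in: Carrier on the pin (bore within 4.5 mm of its axis, tilt under 0.06 rad, in line within 0.07 rad), contact bed at least 4 of its 5 mm down under 6 N or more, carrier underside below 19.5 mm, at rest, still touched by the fingers with over 2 N (horizontal distance between carrier and pin_top below 0.0045 m and angle between carrier's own z axis and vertical below 0.06 rad and angle between the x axis of carrier and the x axis of tester, either way round below 0.07 rad and value of joint contact_bed above 0.004 m and z of carrier in the frame of tester below 0.0195 m and contact force between carrier and contact_bed above 6 N and contact force between the fingers and carrier above 2 N and linear speed of carrier below 0.02 m/s); the arm keeps its last pose, push and grip.
It fails at once if The empty carrier is moved by more than 15 mm (distance of empty_carrier from where it was at the start of the episode above 0.015 m).
It fails at once if A spare panel is moved by more than 15 mm (distance of any of spare_panel_a, spare_panel_b from where it was at the start of the episode above 0.015 m).
It fails at once if The multimeter, screw tray, screwdriver or jar is moved by more than 15 mm (distance of any of multimeter, screw_tray, screwdriver, standoff_jar from where it was at the start of the episode above 0.015 m).
It also fails if it takes over 54 s, if anything falls off the work surface, if the arm or the gripper's body presses on something with over 40 N, if the wrist force passes 120 N, or if a joint passes its speed limit or range.

## Working session

There is one attempt and no reset: what is moved stays moved. The work goes in short steps, Python scripts to look and compute and a tool call to move; the robot and the scene stay as the last step left them, time stands still between calls to the robot, and variables do not carry over. Pictures are saved under pics/ and viewed, at most 10 in all, crops included, and the job is handed in when it is done.

Besides the shell and the picture viewer there is one more tool, called after "Emit:" as a command line: name --argument value ..., lists and objects as JSON in quotes. move_arm: Moves the arm, as the interface text tells. Its arguments: {"type":"object","properties":{"plan":{"type":"array","items":{"type":"array"}},"grip_force":{"type":"number"}},"required":["plan"]}

```bash
mkdir -p pics; cat > h.py <<'E'
from station import *
import numpy as np, cv2, pickle
def snap(n,tag):
    p,d=get_image(n); cv2.imwrite(f'pics/{tag}.png',p[:,:,::-1]); np.savez(f'{tag}.npz',p=p,d=d); return p,d
def cal(n):
    c=get_calibration(n); f=210/np.tan(np.radians(c['fovy'])/2)
    R=cv2.Rodrigues(np.array(c['rvec'],float))[0]; return c,f,R,np.array(c['tvec'],float).ravel()
def ray(n,uv):
    c,f,R,t=cal(n); uv=np.atleast_2d(np.array(uv,float))
    x=np.stack([(uv[:,0]-c['cx'])/f,(uv[:,1]-c['cy'])/f],1); s=x.copy()
    for _ in range(30): s=x/(1+c['k1']*(s**2).sum(1,keepdims=True))
    d=np.c_[s,np.ones(len(s))]
    return -R.T@t, d@R, d
def atz(n,uv,z):   # intersect with the height z
    o,w,_=ray(n,uv); z=np.broadcast_to(z,(len(w),)); return o+w*((z-o[2])/w[:,2])[:,None]
def bydepth(n,uv,d):
    o,w,_=ray(n,uv); return o+w*np.array([d[int(round(v)),int(round(u))] for u,v in np.atleast_2d(uv)])[:,None]
def proj(n,P):
    c,f,R,t=cal(n); q=np.atleast_2d(P)@R.T+t; s=q[:,:2]/q[:,2:]; s=s*(1+c['k1']*(s**2).sum(1,keepdims=True))
    return s*f+[c['cx'],c['cy']]
E
python3 - <<'E'
from h import *
snap('top','top0'); snap('scene','scene0')
for n in('top','scene'): print(get_calibration(n), ray(n,[280,210])[:2])
s=read_state(); print(s)
E
```

```text
{'fovy': 44.83944929438051, 'cx': 275.3062308063123, 'cy': 216.78817546269855, 'k1': -0.01756332737509768, 'rvec': array([ 2.13300111, -2.15684237,  0.16838424]), 'tvec': array([0.00586944, 0.4868245 , 1.54174392])} (array([0.24853415, 0.00985037, 1.59754205]), array([[ 0.16403993, -0.01531246, -0.98646811]]))
{'fovy': 56.00107402919721, 'cx': 279.2303828955969, 'cy': 210.4103170688089, 'k1': -0.06014736095986546, 'rvec': array([ 1.31424352,  2.1542457 , -1.01312681]), 'tvec': array([ 0.25692111, -0.23703044,  1.53099892])} (array([1.28121119, 0.40169645, 0.8144246 ]), array([[-0.67053468, -0.36486003, -0.64596074]]))
{'t': 0.1, 'q': array([67.32197466, 26.83454742, -0.66632282, 91.875642  ,  0.34284823,
       61.38613041, -3.22752049]), 'joint_vel': array([ 0.0624519 , -0.11782031,  0.10874312, -0.18680062,  0.03520131,
        0.05766258,  0.03633519]), 'joint_torque': array([ 1.33543035e-03, -5.33520663e+01,  2.19170091e-02, -2.51966393e+01,
        1.15040556e-02,  4.36363189e-03, -4.16472983e-05]), 'eef_pos': array([ 0.2243907 , -0.60953248,  0.24739288]), 'tcp_rot': array([[ 9.38434113e-01,  3.45457650e-01, -6.53545437e-04],
       [ 3.45458256e-01, -9.38432901e-01,  1.51103362e-03],
       [-9.13104156e-05, -1.64377816e-03, -9.99998645e-01]]), 'force': array([0.09682205, 0.47800206, 0.44120986]), 'wrist_torque': array([-0.00847015,  0.04634182,  0.02999019]), 'grasp_force': 0.0, 'grip_width': 1.0001831078054266}
```

View pics/top0.png

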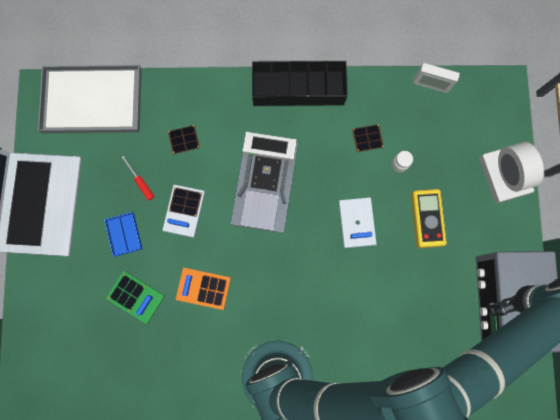

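View pics/scene0.png

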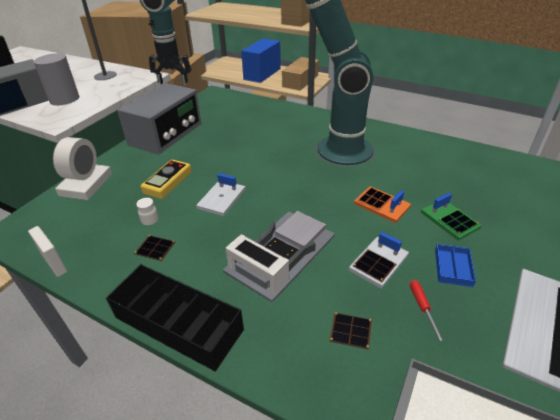

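Candidates: the aluminium carrier with a panel and blue handle is at top (184,210). The bare carrier is at (358,222), the orange look-alike at (203,288) and the green one at (135,297). I choose (184,210) and check it in a crop that also shows the tester.

```bash
python3 - <<'E'
from h import *
p=np.load('top0.npz')['p']; c=p[120:244,150:308,::-1]
cv2.imwrite('pics/crop1.png',cv2.resize(c,None,fx=4.8,fy=4.8,interpolation=cv2.INTER_CUBIC)); print(c.shape)
E
```

```text
(124, 158, 3)
```

View pics/crop1.png

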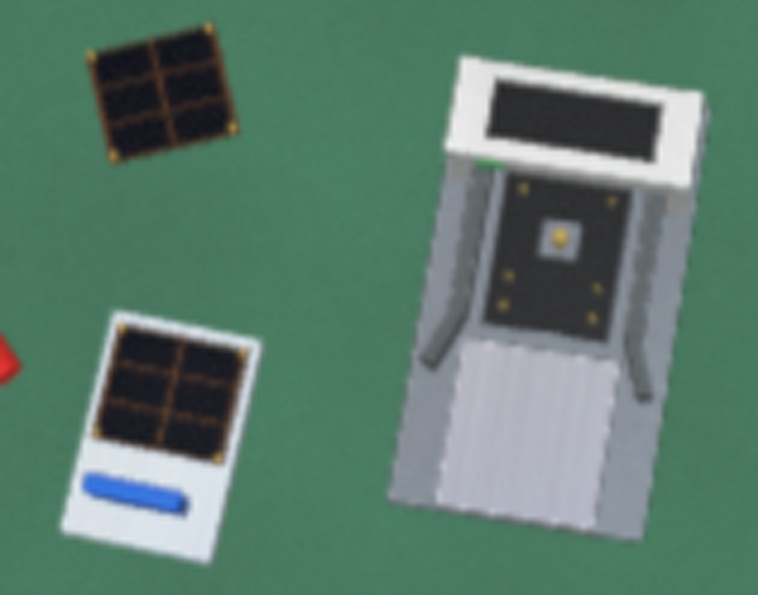

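The crop shows the chosen carrier: bare aluminium plate, dark panel, blue handle. Its plate corners are at crop (115,311), (261,341), (211,563) and (61,532). In the tester, the pin is at (560,237), the hood top corners are (461,56) to (690,187), and the sill corners are (437,500) to (618,362).

```bash
cat >> h.py <<'E'
def fit2(L,W):  # rigid 2D fit, local -> world: yaw, origin, residual
    L=np.array(L,float);W=np.array(W)[:,:2];l=L-L.mean(0);w=W-W.mean(0)
    a=np.arctan2((l[:,0]*w[:,1]-l[:,1]*w[:,0]).sum(),(l*w).sum())
    R=np.array([[np.cos(a),-np.sin(a)],[np.sin(a),np.cos(a)]]); o=W.mean(0)-R@L.mean(0)
    return np.degrees(a),o,(W-(L@R.T+o))*1000
E
python3 - <<'E'
from h import *
np.set_printoptions(precision=4,suppress=True)
px=lambda a:(np.array(a,float)+.5)/4.8-.5+[150,120]
d=np.load('top0.npz')['d']
C=px([(115,311),(261,341),(211,563),(61,532)])
W=atz('top',C,.014); print('carrier',W,fit2([(.075,.05),(.075,-.05),(-.075,-.05),(-.075,.05)],W))
T=px([(560,237),(461,56),(705,93),(690,187),(445,150),(437,500),(596,527),(618,362),(462,338)])
W=atz('top',T,[.03]+[.088]*4+[.03]*4)
print('sillwidth',np.linalg.norm(W[5]-W[6]),np.linalg.norm(W[7]-W[8]))
sw=np.linalg.norm(W[5]-W[6])/2
L=[(0,0),(.094,.079),(.094,-.079),(.03,-.079),(.03,.079),(-.19,sw),(-.19,-sw),(-.078,-sw),(-.078,sw)]
print('tester',fit2(L,W)); print(W)
print('hood',fit2(L[:5],W[:5])[:2],'sill',fit2(L[5:],W[5:])[:2])
H=px([(83,474),(187,492)]); 
q=px([(135,492),(573,125),(520,430),(160,390),(560,237),(300,200)]);print(bydepth('top',q,d))
E
```

```text
carrier [[0.598  0.3224 0.014 ]
 [0.5767 0.2256 0.014 ]
 [0.4295 0.2567 0.014 ]
 [0.4509 0.3549 0.014 ]] (np.float64(-12.249132460654302), array([0.5138, 0.2899]), array([[ 0.3096, -0.4206],
       [ 0.2185,  0.4239],
       [-0.3587, -0.2555],
       [-0.1694,  0.2522]]))
sillwidth 0.10445521282043241 0.10327683897377245
tester (np.float64(-9.576783102859517), array([0.6423, 0.0267]), array([[-1.223 ,  0.525 ],
       [-1.6622,  0.1082],
       [-1.5759, -0.2456],
       [-0.374 , -0.2344],
       [-0.7424, -0.192 ],
       [ 3.4707, -1.4171],
       [ 2.1111, -1.1784],
       [ 0.1503,  1.889 ],
       [-0.1546,  0.7453]]))
[[ 0.6411  0.0272  0.03  ]
 [ 0.7465  0.0891  0.088 ]
 [ 0.7203 -0.0671  0.088 ]
 [ 0.6584 -0.0564  0.088 ]
 [ 0.6843  0.0994  0.088 ]
 [ 0.4671  0.1084  0.03  ]
 [ 0.4484  0.0056  0.03  ]
 [ 0.5569 -0.0099  0.03  ]
 [ 0.5739  0.0919  0.03  ]]
hood (np.float64(-9.564325841267983), array([0.6412, 0.0267])) sill (np.float64(-9.15293205566818), array([0.6439, 0.0277]))
[[0.4699 0.2981 0.0618]
 [0.7016 0.0177 0.0824]
 [0.5121 0.0543 0.0324]
 [0.5439 0.2912 0.0173]
 [0.6426 0.0273 0.0238]
 [0.6752 0.2018 0.0031]]
```

Emit:
move_arm --plan '[[[0.19, -0.15, 0], -20, 0.0854], [[0.19, -0.15, 0], -20, 0.0854], [[0.19, -0.15, 0], -25, 0.0854], [[0.19, -0.15, 0], -30, 0.0854], [[0.24, -0.19, 0], -40, 0.0854]]'

```text
t: 0.6
eef_pos: [0.3556, -0.3948, 0.2481]
tcp_rot: [[0.514, 0.858, -0.0], [0.858, -0.514, 0.0], [-0.0, -0.0, -1.0]]
force: [1.1, -0.2, -0.2]
grip_width: 1.001
grasp_force: 0.0
```

```bash
cat >> h.py <<'E'
TO=np.array([.6415,.027]); TY=-9.57
def tst(x,y,z=0):
    a=np.radians(TY); return np.array([TO[0]+x*np.cos(a)-y*np.sin(a),TO[1]+x*np.sin(a)+y*np.cos(a),z])
def go(P,yaw):  # tool shift and turn to put TCP at P with tool y heading yaw (or opposite)
    s=read_state(); R=s['tcp_rot']; d=np.array(P)-s['eef_pos']
    h=np.degrees(np.arctan2(R[1,1],R[0,1])); dy=(yaw-h+90)%180-90
    print('t %.2f'%s['t'],'pos',s['eef_pos'].round(4),'shift',(R.T@d).round(4),'turn %.2f'%-dy,'F',s['force'].round(1),'w %.3f'%s['grip_width'],'tilt',R[:2,2].round(4),'q',s['q'].round(0))
E
python3 - <<'E'
from h import *
go([.48,-.2,.25],-12.25)
go([.4698,.299,.15],-12.25)
E
```

```text
t 0.60 pos [ 0.3556 -0.3948  0.2481] shift [ 0.231   0.0066 -0.002 ] turn -18.68 F [ 1.1 -0.2 -0.2] w 1.001 tilt [-0.0003  0.0001] q [ 56.  16. -14. 108.   5.  56.   9.]
t 0.60 pos [ 0.3556 -0.3948  0.2481] shift [ 0.6539 -0.2586  0.0981] turn -18.68 F [ 1.1 -0.2 -0.2] w 1.001 tilt [-0.0003  0.0001] q [ 56.  16. -14. 108.   5.  56.   9.]
```

Emit:
move_arm --plan '[[[0.231, 0.007, 0], -18.7, 0.0854], [[0.231, 0.007, 0], -18.7, 0.0854], [[0.231, 0.007, 0], -18.7, 0.0854], [[0.231, 0.007, 0], -18.7, 0.0854], [[0.231, 0.007, 0], -18.7, 0.0854]]'

```text
t: 1.1
eef_pos: [0.4822, -0.1988, 0.2483]
tcp_rot: [[0.212, 0.977, 0.001], [0.977, -0.212, 0.001], [0.001, 0.0, -1.0]]
force: [-0.0, 0.1, 0.1]
grip_width: 1.0
grasp_force: 0.0
```

Emit:
move_arm --plan '[[[0.24, -0.056, 0], 0, 0.0854], [[0.24, -0.056, 0], 0, 0.0854], [[0.24, -0.056, 0], 0, 0.0854], [[0.24, -0.056, 0], 0, 0.0854], [[0.24, -0.056, 0], 0, 0.0854]]'

```text
t: 1.6
eef_pos: [0.4773, 0.0459, 0.2482]
tcp_rot: [[0.216, 0.976, -0.0], [0.976, -0.216, -0.0], [-0.0, 0.0, -1.0]]
force: [0.7, -0.2, -0.1]
grip_width: 0.997
grasp_force: 0.0
```

```bash
python3 - <<'E'
from h import *
go([.4698,.299,.12],-12.25)
E
```

```text
t 1.60 pos [0.4773 0.0459 0.2482] shift [ 0.2456 -0.062   0.1282] turn -0.22 F [ 0.7 -0.2 -0.1] w 0.997 tilt [-0.     -0.0002] q [ 19.  13. -32. 113.   9.  56. -30.]
```

Emit:
move_arm --plan '[[[0.246, -0.062, 0], 0, 0.0854], [[0.246, -0.062, 0], 0, 0.0854], [[0.246, -0.062, 0.02], 0, 0.0854], [[0.246, -0.062, 0.05], 0, 0.0854], [[0.246, -0.062, 0.09], 0, 0.0854]]'

```text
t: 2.1
eef_pos: [0.4722, 0.2771, 0.1869]
tcp_rot: [[0.214, 0.977, 0.005], [0.977, -0.214, 0.004], [0.005, 0.004, -1.0]]
force: [1.3, -1.0, 0.1]
grip_width: 1.0
grasp_force: 0.0
```

```bash
python3 - <<'E'
from h import *
snap('top','top1'); snap('scene','sc1')
go([.4698,.299,.047],-12.25)
p=np.load('top1.npz')['p'][175:245,140:240,::-1]; q=np.load('sc1.npz')['p'][200:290,330:430,::-1]
a=cv2.resize(p,(395,390),interpolation=3); b=cv2.resize(q,(395,390),interpolation=3)
cv2.imwrite('pics/c2.png',np.hstack([a,b]))
E
```

```text
t 2.20 pos [0.467  0.2767 0.1808] shift [ 0.0226 -0.0008  0.1337] turn 0.21 F [-1.1 -0.2 -1.4] w 1.001 tilt [-0.0085 -0.0003] q [ -6.  26. -35. 108.  18.  52. -62.]
```

View pics/c2.png

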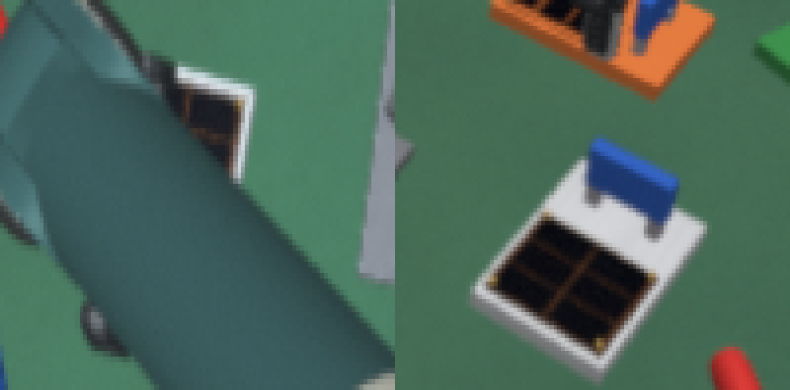

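The top view is blocked by the arm. The scene crop shows the carrier untouched, with its handle upright at crop (630,180). I'm descending.

Emit:
move_arm --plan '[[[0.0226, 0, 0.04], 0.2, 0.0854], [[0.0226, 0, 0.07], 0.2, 0.0854], [[0.0226, 0, 0.09], 0.2, 0.0854], [[0.0226, 0, 0.09], 0.2, 0.0854], [[0.0226, 0, 0.09], 0.2, 0.0854]]'

```text
t: 2.7
eef_pos: [0.4766, 0.2944, 0.0959]
tcp_rot: [[0.22, 0.975, 0.0], [0.975, -0.22, -0.0], [-0.0, 0.0, -1.0]]
force: [0.2, 0.9, 0.2]
grip_width: 1.001
grasp_force: 0.0
```

```bash
python3 - <<'E'
from h import *
go([.4698,.299,.047],-12.25)
E
```

```text
t 2.70 pos [0.4766 0.2944 0.0959] shift [ 0.003  -0.0076  0.0489] turn -0.49 F [0.2 0.9 0.2] w 1.001 tilt [ 0.0001 -0.0002] q [-11.  34. -31. 109.  25.  43. -69.]
```

Emit:
move_arm --plan '[[[0.003, -0.0076, 0.01], -0.5, 0.0854], [[0.003, -0.0076, 0.03], -0.5, 0.0854], [[0.003, -0.0076, 0.048], -0.5, 0.0854], [[0.003, -0.0076, 0.048], -0.5, 0.0854], [[0.003, -0.0076, 0.048], -0.5, 0.0854]]'

```text
t: 3.2
eef_pos: [0.4695, 0.2999, 0.0481]
tcp_rot: [[0.211, 0.978, 0.001], [0.978, -0.211, 0.001], [0.001, 0.001, -1.0]]
force: [0.4, 0.5, 0.7]
grip_width: 1.001
grasp_force: 0.0
```

```bash
python3 - <<'E'
from h import *
go([.4698,.299,.047],-12.25)
E
```

```text
t 3.20 pos [0.4695 0.2999 0.0481] shift [-0.0008  0.0005  0.0011] turn 0.08 F [0.4 0.5 0.7] w 1.001 tilt [0.0007 0.0006] q [-14.  38. -28. 110.  28.  38. -72.]
```

Emit:
move_arm --plan '[[[-0.001, 0.0005, 0.001], 0, 0.04], [[-0.001, 0.0005, 0.001], 0, 0.02], [[-0.001, 0.0005, 0.001], 0, 0.0], [[-0.001, 0.0005, 0.001], 0, 0.0], [[-0.001, 0.0005, 0.001], 0, 0.0]]' --grip_force 70

```text
t: 3.7
eef_pos: [0.4697, 0.2985, 0.0468]
tcp_rot: [[0.212, 0.977, -0.0], [0.977, -0.212, 0.0], [-0.0, -0.0, -1.0]]
force: [-4.4, -4.4, 10.7]
grip_width: 0.155
grasp_force: 69.3
```

Emit:
move_arm --plan '[[[0, 0, 0], 0, 0], [[0, 0, 0], 0, 0], [[0, 0, 0], 0, 0], [[0, 0, 0], 0, 0], [[0, 0, 0], 0, 0]]'

```text
t: 4.2
eef_pos: [0.4698, 0.2986, 0.0467]
tcp_rot: [[0.211, 0.977, 0.0], [0.977, -0.211, 0.0], [0.0, 0.0, -1.0]]
force: [-0.3, -0.6, 5.4]
grip_width: 0.155
grasp_force: 69.2
```

```bash
python3 - <<'E'
from h import *
go([.4698,.299,.047],-12.25); snap('scene','sc2')
q=np.load('sc2.npz')['p'][190:290,320:440,::-1]
cv2.imwrite('pics/c3.png',cv2.resize(q,None,fx=5,fy=5,interpolation=3))
E
```

```text
t 4.20 pos [0.4698 0.2986 0.0467] shift [ 0.0004 -0.0001 -0.0003] turn 0.06 F [-0.3 -0.6  5.4] w 0.155 tilt [0.0003 0.0002] q [-14.  38. -28. 111.  28.  38. -72.]
```

View pics/c3.png

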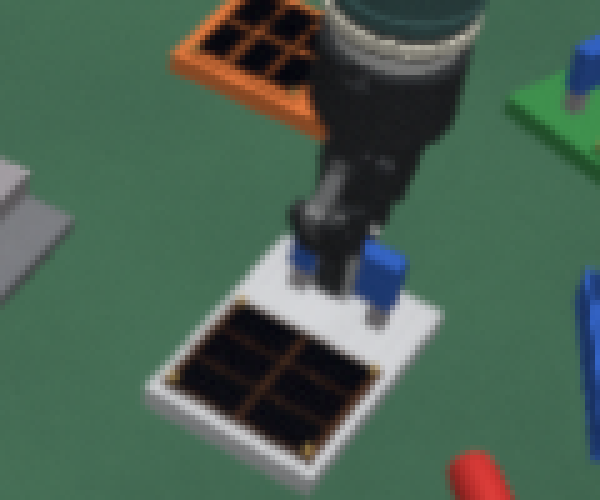

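The fingers hold the handle near its middle (crop (330,270)) and the opening matches the 14 mm bar. I'm lifting.

Emit:
move_arm --plan '[[[0, 0, -0.01], 0, 0], [[0, 0, -0.03], 0, 0], [[0, 0, -0.055], 0, 0], [[0, 0, -0.08], 0, 0], [[0, 0, -0.09], 0, 0]]'

```text
t: 4.75
eef_pos: [0.4704, 0.2989, 0.1385]
tcp_rot: [[0.211, 0.977, 0.002], [0.977, -0.211, 0.002], [0.002, 0.002, -1.0]]
force: [1.4, -0.4, -2.4]
grip_width: 0.152
grasp_force: 68.4
```

```bash
python3 - <<'E'
from h import *
go(tst(-.215,0,.137),TY)
E
```

```text
t 4.75 pos [0.4704 0.2989 0.1385] shift [-0.2395  0.0099  0.0011] turn -2.63 F [ 1.4 -0.4 -2.4] w 0.152 tilt [0.0024 0.0015] q [-10.  30. -33. 108.  22.  47. -67.]
```

Emit:
move_arm --plan '[[[-0.015, 0, 0], -0.5, 0], [[-0.04, 0.002, 0], -1, 0], [[-0.07, 0.003, 0], -1.5, 0], [[-0.1, 0.004, 0], -2, 0], [[-0.13, 0.005, 0], -2.6, 0]]'

```text
t: 5.25
eef_pos: [0.4453, 0.1673, 0.1348]
tcp_rot: [[0.167, 0.986, -0.003], [0.986, -0.167, -0.002], [-0.002, -0.003, -1.0]]
force: [0.8, -0.6, -1.4]
grip_width: 0.151
grasp_force: 68.4
```

Emit:
move_arm --plan '[[[-0.03, 0.001, 0], 0, 0], [[-0.06, 0.002, 0], 0, 0], [[-0.085, 0.003, 0], 0, 0], [[-0.1, 0.004, 0], 0, 0], [[-0.105, 0.004, 0], 0, 0]]'

```text
t: 5.75
eef_pos: [0.4317, 0.0629, 0.1351]
tcp_rot: [[0.17, 0.985, -0.003], [0.985, -0.17, -0.002], [-0.002, -0.003, -1.0]]
force: [-0.9, 0.3, -2.2]
grip_width: 0.153
grasp_force: 68.4
```

```bash
python3 - <<'E'
from h import *
go(tst(-.215,0,.137),TY)
E
```

```text
t 5.75 pos [0.4317 0.0629 0.1351] shift [-0.0005 -0.0022 -0.0019] turn -0.23 F [-0.9  0.3 -2.2] w 0.153 tilt [-0.0034 -0.0018] q [ 17.  21. -35. 124.  18.  40. -39.]
```

Emit:
move_arm --plan '[[[-0.0005, -0.002, 0.005], -0.2, 0], [[-0.0005, -0.002, 0.02], -0.2, 0], [[-0.0005, -0.002, 0.038], -0.2, 0], [[-0.0005, -0.002, 0.05], -0.2, 0], [[-0.0005, -0.002, 0.05], -0.2, 0]]'

```text
t: 6.25
eef_pos: [0.4299, 0.0665, 0.0847]
tcp_rot: [[0.162, 0.987, -0.004], [0.987, -0.162, 0.0], [-0.001, -0.004, -1.0]]
force: [-0.3, 0.4, -2.1]
grip_width: 0.151
grasp_force: 68.5
```

```bash
python3 - <<'E'
from h import *
p,d=snap('top','top3'); go(tst(-.215,0,.081),TY)
cv2.imwrite('pics/c4.png',cv2.resize(p[125:245,215:315,::-1],None,fx=5,fy=5,interpolation=3))
E
```

```text
t 6.30 pos [0.4307 0.0666 0.0856] shift [-0.004  -0.0005  0.0046] turn 0.27 F [ 0.5  1.1 -2.5] w 0.154 tilt [-0.0024  0.0003] q [ 13.  26. -31. 126.  24.  34. -44.]
```

View pics/c4.png

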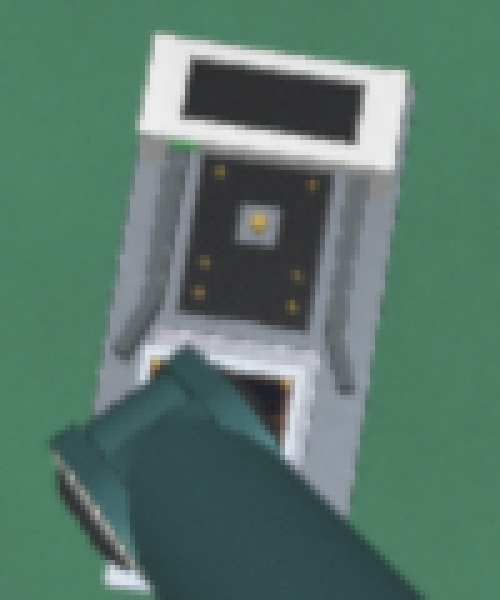

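The nose corners are at crop (143,345) and (319,368). The lead-in tips are at (122,352) and (345,388). The carrier looks central, and I'm working out its pose in the tester frame.

```bash
python3 - <<'E'
from h import *
px=lambda a:(np.array(a,float)+.5)/5-.5+[215,125]
P=atz('top',px([(143,345),(319,368),(259,221),(122,352),(345,388),(155,34),(409,72),(394,171),(138,133)]),[.053,.053,.03,.04,.04,.088,.088,.088,.088])
a=np.radians(TY); R=np.array([[np.cos(a),-np.sin(a)],[np.sin(a),np.cos(a)]])
print(((P[:,:2]-TO)@R*1000).round(1)); n=P[0]-P[1]; print('nose yaw',np.degrees(np.arctan2(n[1],n[0]))-90, 'len',np.linalg.norm(n))
print('tester by hood', fit2([(0,0),(.094,.079),(.094,-.079),(.03,-.079),(.03,.079)],P[[2,5,6,7,8]]))
E
```

```text
[[-94.3  57.1]
 [-91.7 -52.6]
 [  0.2  -0.2]
 [-98.3  70.4]
 [-99.2 -70.3]
 [ 92.8  78.7]
 [ 93.2 -79.4]
 [ 29.8 -79.7]
 [ 29.   78.7]]
nose yaw -8.185332517056068 len 0.10972836861956249
tester by hood (np.float64(-9.405180565396302), array([0.64083541, 0.02658618]), array([[ 0.84154457,  0.22762754],
       [-0.39987959,  0.04949084],
       [-0.432314  , -0.12374417],
       [ 0.11656657, -0.29540698],
       [-0.12591755,  0.14203276]]))
```

Emit:
move_arm --plan '[[[0, 0, 0], 0, 0], [[0, 0, 0], 0, 0], [[0, 0, 0], 0, 0]]'

```text
t: 6.6
eef_pos: [0.432, 0.066, 0.0869]
tcp_rot: [[0.163, 0.987, 0.001], [0.987, -0.163, 0.0], [0.0, 0.001, -1.0]]
force: [0.1, 0.2, -2.4]
grip_width: 0.151
grasp_force: 68.5
```

```bash
python3 - <<'E'
from h import *
go(tst(-.215,0,.080),TY)
E
```

```text
t 6.60 pos [0.432  0.066  0.0869] shift [-0.0036 -0.0019  0.0069] turn 0.17 F [ 0.1  0.2 -2.4] w 0.151 tilt [0.0012 0.    ] q [ 14.  26. -31. 126.  24.  34. -44.]
```

Emit:
move_arm --plan '[[[-0.002, 0, 0.003], 0, 0], [[-0.003, 0, 0.006], 0.1, 0], [[-0.003, 0, 0.008], 0.1, 0], [[-0.003, 0, 0.008], 0.1, 0], [[-0.003, 0.004, 0.008], 0.1, 0]]'

```text
t: 7.1
eef_pos: [0.4346, 0.0623, 0.0782]
tcp_rot: [[0.165, 0.986, -0.001], [0.986, -0.165, -0.0], [-0.0, -0.001, -1.0]]
force: [-0.6, -0.2, -1.5]
grip_width: 0.156
grasp_force: 68.6
```

Emit:
move_arm --plan '[[[0, 0.008, 0], 0, 0], [[0, 0.016, 0], 0, 0], [[0, 0.024, 0], 0, 0], [[0, 0.032, 0], 0, 0], [[0, 0.036, 0], 0, 0]]'

```text
t: 7.6
eef_pos: [0.4717, 0.0562, 0.0784]
tcp_rot: [[0.166, 0.986, 0.001], [0.986, -0.166, 0.0], [0.0, 0.001, -1.0]]
force: [-0.9, -0.4, -3.1]
grip_width: 0.156
grasp_force: 68.5
```

```bash
python3 - <<'E'
from h import *
go(tst(-.110,0,.0787),TY)
E
```

```text
t 7.60 pos [0.4717 0.0562 0.0784] shift [-0.0006  0.0623 -0.0003] turn 0.04 F [-0.9 -0.4 -3.1] w 0.156 tilt [0.0006 0.0002] q [ 14.  29. -30. 121.  25.  36. -43.]
```

Emit:
move_arm --plan '[[[0, 0.008, 0], 0, 0], [[-0.0005, 0.016, 0], 0, 0], [[-0.0005, 0.024, 0], 0, 0], [[-0.0005, 0.032, 0], 0, 0], [[-0.0005, 0.038, 0], 0, 0]]'

```text
t: 8.1
eef_pos: [0.5087, 0.0494, 0.0784]
tcp_rot: [[0.165, 0.986, 0.0], [0.986, -0.165, 0.0], [0.0, 0.0, -1.0]]
force: [-0.2, -0.1, -3.1]
grip_width: 0.154
grasp_force: 68.5
```

```bash
python3 - <<'E'
from h import *
p,d=snap('top','top4'); snap('scene','sc4'); go(tst(-.065,0,.0787),TY)
a=cv2.resize(p[125:245,215:315,::-1],(400,480),interpolation=3)
b=cv2.resize(np.load('sc4.npz')['p'][190:310,220:320,::-1],(400,480),interpolation=3)
cv2.imwrite('pics/c5.png',np.hstack([a,b]))
E
```

```text
t 8.20 pos [0.5089 0.0494 0.0784] shift [-0.0001  0.0695 -0.0002] turn 0.04 F [-0.5 -0.1 -2.4] w 0.157 tilt [0.0007 0.0002] q [ 14.  32. -29. 116.  25.  38. -41.]
```

View pics/c5.png

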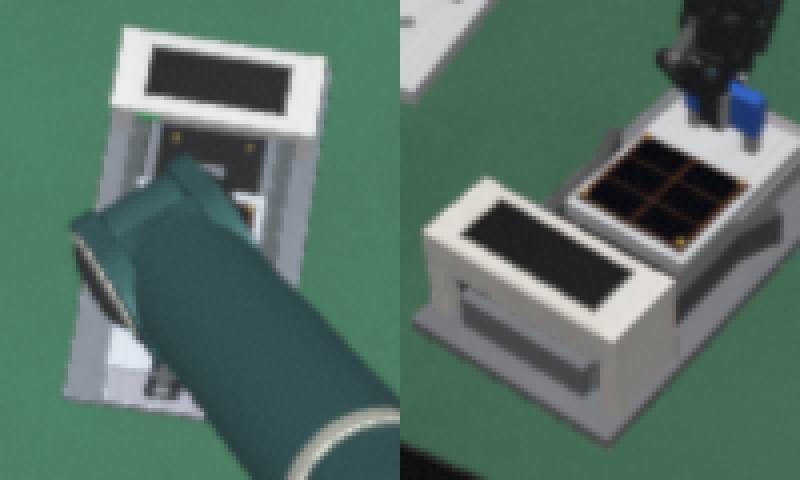

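The carrier sits between the rails and level (right half, plate around (660,200)), and its nose is just short of the hood. I'll carry on to the check position at x ≈ -25 mm.

Emit:
move_arm --plan '[[[0, 0.007, 0], 0, 0], [[0, 0.014, 0], 0, 0], [[0, 0.021, 0], 0, 0], [[0, 0.028, 0], 0, 0], [[0, 0.035, 0], 0, 0]]'

```text
t: 8.7
eef_pos: [0.5431, 0.0436, 0.0784]
tcp_rot: [[0.165, 0.986, 0.0], [0.986, -0.165, -0.0], [-0.0, 0.0, -1.0]]
force: [-0.1, -0.5, -1.8]
grip_width: 0.152
grasp_force: 68.4
```

Emit:
move_arm --plan '[[[0, 0.007, 0], 0, 0], [[0, 0.014, 0], 0, 0], [[0, 0.021, 0], 0, 0], [[0, 0.028, 0], 0, 0], [[0, 0.028, 0], 0, 0]]'

```text
t: 9.2
eef_pos: [0.5712, 0.0389, 0.0784]
tcp_rot: [[0.166, 0.986, 0.001], [0.986, -0.166, 0.0], [0.0, 0.001, -1.0]]
force: [0.4, -0.1, -3.0]
grip_width: 0.155
grasp_force: 68.5
```

```bash
python3 - <<'E'
from h import *
p,d=snap('top','top5'); snap('scene','sc5'); go(tst(-.045,0,.0787),TY)
a=cv2.resize(p[125:245,215:315,::-1],(400,480),interpolation=3)
b=cv2.resize(np.load('sc5.npz')['p'][190:310,220:320,::-1],(400,480),interpolation=3)
cv2.imwrite('pics/c6.png',np.hstack([a,b]))
E
```

```text
t 9.30 pos [0.5698 0.0392 0.0782] shift [-0.0001  0.0277 -0.0005] turn 0.07 F [-0.4  0.8 -2.1] w 0.150 tilt [-0.0006 -0.    ] q [ 15.  36. -29. 108.  25.  42. -38.]
```

View pics/c6.png

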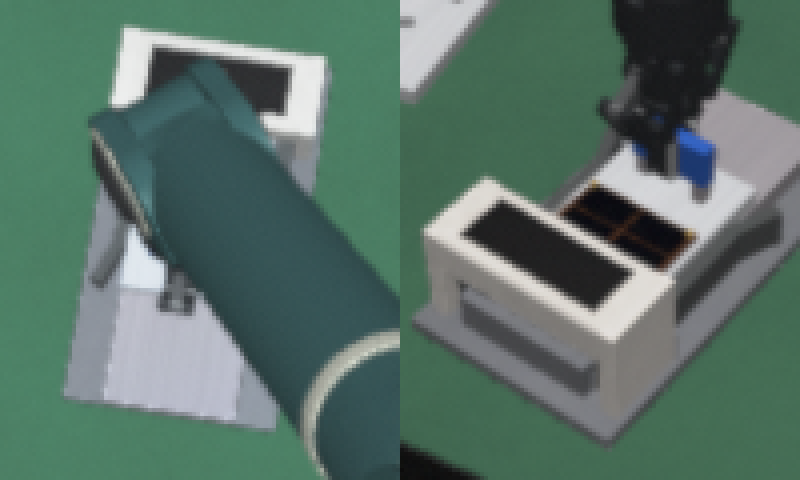

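Both views show the carrier in the channel, with its nose under the hood and its tail around (125,280) on the sill. The estimated x is -27 mm at height 31.5 mm, which meets step 1. Next I'll go over the pin and feel downwards.

Emit:
move_arm --plan '[[[0, 0.006, 0], 0, 0], [[0, 0.012, 0], 0, 0], [[0, 0.018, 0], 0, 0], [[0, 0.024, 0], 0, 0], [[0, 0.0265, 0], 0, 0]]'

```text
t: 9.8
eef_pos: [0.597, 0.0346, 0.0784]
tcp_rot: [[0.165, 0.986, 0.001], [0.986, -0.165, 0.0], [0.0, 0.001, -1.0]]
force: [-1.0, 0.3, -2.6]
grip_width: 0.151
grasp_force: 68.5
```

Emit:
move_arm --plan '[[[0, 0, 0], 0, 0], [[0, 0, 0.001], 0, 0], [[0, 0, 0.002], 0, 0], [[0, 0, 0.003], 0, 0], [[0, 0, 0.003], 0, 0]]'

```text
t: 10.3
eef_pos: [0.5959, 0.0348, 0.0752]
tcp_rot: [[0.165, 0.986, -0.0], [0.986, -0.165, -0.0], [-0.0, -0.0, -1.0]]
force: [-0.2, -0.6, -2.0]
grip_width: 0.149
grasp_force: 68.5
```

```bash
python3 - <<'E'
from h import *
go(tst(-.045,0,.0787),TY)
E
```

```text
t 10.30 pos [0.5959 0.0348 0.0752] shift [-0.0001  0.0012 -0.0035] turn 0.08 F [-0.2 -0.6 -2. ] w 0.149 tilt [-0.0004 -0.0001] q [ 15.  38. -28. 104.  25.  44. -37.]
```

There's no contact force with the underside at 28.5 mm, so the bore has found the pin. I'll keep lowering.

Emit:
move_arm --plan '[[[0, 0, 0.001], 0, 0], [[0, 0, 0.002], 0, 0], [[0, 0, 0.003], 0, 0], [[0, 0, 0.004], 0, 0], [[0, 0, 0.004], 0, 0]]'

```text
t: 10.8
eef_pos: [0.596, 0.0348, 0.0712]
tcp_rot: [[0.165, 0.986, -0.0], [0.986, -0.165, -0.0], [-0.0, -0.0, -1.0]]
force: [-0.2, -0.5, -2.2]
grip_width: 0.152
grasp_force: 68.5
```

```bash
python3 - <<'E'
from h import *
go(tst(-.045,0,.0637),TY); p,d=snap('top','top6')
E
```

```text
t 10.80 pos [0.596  0.0348 0.0712] shift [-0.0001  0.0011  0.0075] turn 0.07 F [-0.2 -0.5 -2.2] w 0.152 tilt [-0.0004 -0.0001] q [ 14.  39. -28. 104.  25.  43. -37.]
```

Emit:
move_arm --plan '[[[0, 0, 0.001], 0, 0], [[0, 0, 0.002], 0, 0], [[0, 0, 0.003], 0, 0], [[0, 0, 0.004], 0, 0], [[0, 0, 0.004], 0, 0]]'

```text
t: 11.35
eef_pos: [0.5961, 0.0348, 0.068]
tcp_rot: [[0.165, 0.986, 0.0], [0.986, -0.165, -0.0], [-0.0, 0.0, -1.0]]
force: [-2.5, -0.6, 5.4]
grip_width: 0.156
grasp_force: 69.7
```

Emit:
move_arm --plan '[[[0, 0, 0.001], 0, 0], [[0, 0, 0.002], 0, 0], [[0, 0, 0.003], 0, 0], [[0, 0, 0.0035], 0, 0], [[0, 0, 0.0035], 0, 0]]'

```text
t: 11.85
eef_pos: [0.5962, 0.0348, 0.065]
tcp_rot: [[0.165, 0.986, 0.0], [0.986, -0.165, -0.001], [-0.001, 0.0, -1.0]]
force: [-5.2, -1.2, 8.5]
grip_width: 0.152
grasp_force: 70.2
```

```bash
python3 - <<'E'
from h import *
go(tst(-.045,0,.0637),TY)
E
```

```text
t 11.85 pos [0.5962 0.0348 0.065 ] shift [-0.0002  0.001   0.0013] turn 0.07 F [-5.2 -1.2  8.5] w 0.152 tilt [ 0.0001 -0.0007] q [ 14.  39. -28. 105.  26.  43. -37.]
```

Emit:
move_arm --plan '[[[0, -0.0005, 0.001], 0, 0], [[0, -0.001, 0.002], 0, 0], [[0, -0.001, 0.003], 0, 0], [[0, -0.001, 0.003], 0, 0], [[0, -0.001, 0.003], 0, 0]]'

```text
t: 12.35
eef_pos: [0.5961, 0.0349, 0.0637]
tcp_rot: [[0.165, 0.986, 0.002], [0.986, -0.165, -0.001], [-0.001, 0.002, -1.0]]
force: [-6.3, -2.0, 17.4]
grip_width: 0.155
grasp_force: 71.6
```

```bash
python3 - <<'E'
from h import *
go(tst(-.045,0,.0637),TY)
print(read_state()['wrist_torque'])
E
```

```text
t 12.35 pos [0.5961 0.0349 0.0637] shift [-0.0002  0.0011 -0.    ] turn 0.06 F [-6.3 -2.  17.4] w 0.155 tilt [ 0.0021 -0.0014] q [ 14.  39. -28. 105.  26.  42. -37.]
[-0.37649335  1.29700824 -0.01675249]
```

The arm is at the stop: underside about 17.0 mm under 17 N. One last look to check that it's level.

Emit:
move_arm --plan '[[[0, 0, 0], 0, 0], [[0, 0, 0], 0, 0], [[0, 0, 0], 0, 0], [[0, 0, 0], 0, 0], [[0, 0, 0], 0, 0]]'

```text
t: 12.85
eef_pos: [0.5961, 0.0349, 0.0636]
tcp_rot: [[0.165, 0.986, 0.002], [0.986, -0.165, -0.001], [-0.001, 0.002, -1.0]]
force: [-6.8, -2.3, 17.8]
grip_width: 0.152
grasp_force: 71.6
```

```bash
python3 - <<'E'
from h import *
p,d=snap('scene','sc7')
go(tst(-.045,0,.0637),TY)
cv2.imwrite('pics/c7.png',cv2.resize(p[190:310,220:340,::-1],(600,600),interpolation=3))
E
```

```text
t 12.90 pos [0.5961 0.0349 0.0636] shift [-0.0002  0.0011 -0.0001] turn 0.06 F [-6.5 -1.6 18.4] w 0.151 tilt [ 0.0021 -0.0014] q [ 14.  39. -28. 105.  26.  42. -37.]
```

View pics/c7.png

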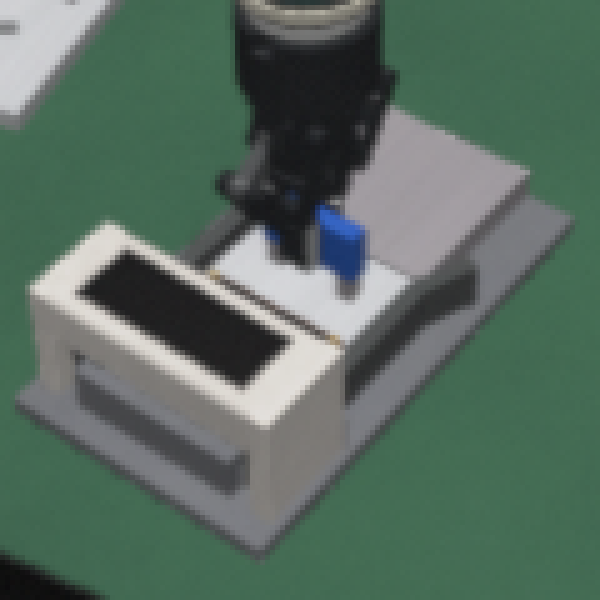

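The picture shows the carrier seated level below the rail tops, its tail at (410,275) past the sill. The force is steady, so I'm handing in.

```bash
python3 -c "
from station import *
print(sign_off())"
```

```text
the job is handed in; nothing more can be done
None
```

I slid the carrier in under the hood, dropped it onto the pin and pressed it to the contact bed's stop (underside about 17 mm, about 18 N, still gripped), then handed in at 12.9 s; the hand-in gave no verdict.

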